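Uncover and present the praline dish

TASK

Lift the metal cover off the tasting dish and hang it by its loop on the hook of the stand, so that it hangs there freely. Then lift the dish with the gripper about ten centimetres above its board, level, and turn it a quarter turn anticlockwise (seen from above) from the way it stood, so that it ends over the middle of the board with the loose round praline still in the hollow at its centre; do not knock the bell, tape or canister. Finish while holding the dish there, still and level: do not put it down or let go.

Things in the scene. Friction and masses are not known exactly. Their poses are not given: they have to be found in the camera images.
- board: Fixed wooden serving board 190 (x) x 180 (y) x 12 mm; origin at the centre of its underside, z up. The dish starts on its middle, axes within 3 degrees of the board's, handle over the board's -x edge (towards the robot, within about 20 degrees). After the anticlockwise quarter turn the handle points along the board's -y. A small dark dot marks the +x +y corner.
- dish: Loose white china dish, 0.14 to 0.26 kg, 168 mm across, rim 24 mm high; a shallow conical hollow (floor 5 mm up at the centre, rising 11 mm out to radius 54 mm), then a ledge. One upright square handle post 18 x 18 mm, 110 mm from the centre on the dish's -x side, faces along its x and y, top 86 mm up, joined to the rim 14 to 24 mm up. Origin: centre of underside, z up.
- dish_grip (a point): Point on the axis of the dish's handle post, 14 mm below its top, 72 mm above the dish's underside: a good TCP height for gripping the post, by either pair of faces. Its axes are the dish's.
- dish_well (a point): Centre of the dish's hollow, on its axis 20 mm above the underside: where the praline's centre rests.
- praline_center (a point): Centre of the loose hard round praline, a dark brown ball 30 mm in diameter, about 20 g, resting in the hollow of the dish, hidden under the cover at the start.
- cover: Loose round metal cover 136 mm across, 40 mm high, 0.2 kg, hollow, on the dish's ledge; yaw within 35 degrees of the dish's. On top an arched 8 mm wire loop in the cover's y-z plane (hole along its x, opening 36 mm wide, 40 to 84 mm above the underside), above it a dark knob 16 x 16 mm, 90 to 126 mm above the underside, faces along x and y. Origin: centre of underside, z up.
- cover_loop (a point): Top of the opening of the cover's loop (underside of the wire arch), 84 mm above the cover's underside: the point that comes to rest on the hook.
- cover_knob (a point): Point on the knob's axis 14 mm below its top, 112 mm above the cover's underside: a good TCP height for gripping the knob.
- stand: Fixed steel hook stand. Origin on the counter under the hook's low point, z up. The post (round base 100 mm across) stands 100 mm from the origin along its +x; from its top, 204 mm high, an 8 mm bar runs to -x, down to the low point over the origin (bar's top 194, underside 186 mm high), and its free end turns up towards -x, ending 28 mm from the origin, 210 mm high.
- stand_seat (a point): Low point of the hook, on top of the bar, 194 mm above the counter, where the loop is to hang. Axes as the stand's.
- bell: Bystander: counter bell with a dome, 76 mm across, 60 mm high; origin at the centre of its underside.
- tape: Bystander: flat roll of sealing tape 73 mm across, 18 mm high, lying; origin at the centre of its underside.
- canister: Bystander: canister with a grey cap, 72 mm across, 128 mm high; origin at the centre of its underside.

How it is judged:
By the outcome, as a careful person would: the job done as asked, in the order asked, and still so for the second after the job is handed in, while the arm keeps its last pose, push and grip.
It also fails if it takes over 58 s, if anything falls off the work surface, if the arm or the gripper's body presses on something with over 40 N, if the wrist force passes 120 N, or if a joint passes its speed limit or range.

ROBOT

A 6-joint arm with a two-finger parallel gripper is mounted at the origin on a cart in front of the work surface, level with it; the furniture and walls round the work are solid. World frame = base frame: x ahead of the robot, y to its left, z up, the work surface at z = 0. Lengths are in m, angles in rad, forces in N, time in s.
With the tool pointing down it reaches from about 0.375 to 0.9 m from the base axis. Payload 3.1 kg.
Tool frame: the origin (TCP) lies between the finger pads, 19 mm behind the fingertips; this is the grasp point; z points along the fingers, y is the line along which they close (so a half turn about z gives the same grasp; the last joint's range is limited). The gripper opens to 87 mm and grips with 3 to 60 N. Pads are 19 mm wide; open, the fingers measure 117 mm over their backs; the gripper's body (75 mm by 190 mm) begins 51 mm behind the grasp point.
Start: joints at [-1.502, 0.527, 1.433, -0, 1.181, -0.178], TCP at [0.153, -0.606, 0.241] pointing down, gripper open.
Joint ranges: [-3.08, 3.08], [-0.75, 2.2], [0.22, 2.44], [-1.43, 4.57], [0, 2.65], [-2.85, 2.85]. Speed limits (rad/s): [2.79, 2.79, 3.14, 3.14, 3.14, 3.14].

INTERFACE

Orientations are given as a unit quaternion [x, y, z, w].
In Python, from rig import get_obs, camera, hand_in gives the robot as it stands.
- The arm moves only by the shell command python3 -m pendant 'ROWS' [FORCE]. ROWS is JSON, a list that holds one entry, the list of rows, each a list of 7 numbers: the shift along the tool's x, y, z in m, then the turn, a rotation vector about the tool's x, y, z in degrees, then the opening, from 0 (shut) to 1 (fully open). In form: [[[x, y, z, ax, ay, az, fingers], ...]]. A call has exactly 5 rows; each row shifts and turns the commanded pose from where the row before left it, along the tool's axes as they then stand; what a row does not reach is not made up. A row lasts 1/8 s, in which the tool goes at most 62.5 mm and 10.7 degrees, less where a joint would pass 70% of its speed; a pose out of reach is approached as far as the arm can. A call with a gripper value outside its range is refused whole. The fingers move at their own pace and stop on an object; FORCE is the grip in N (left out, the last holds). Time passes only in rows, so rows that do not move let the fingers close, or fill a call up. It gives the time, the measured TCP pose, the force, the opening and the grip force at its end, in the units of the state.
- get_obs(): the state, without advancing time (a new reading comes with each control period).
- camera(name): name is "scene" or "side" or "wrist"; returns a dict with "img" (480x640x3 uint8, red, green, blue), "intrinsics" (3x3 intrinsics, pixels), "R" (3x3) and "t" (3): a world point X has camera coordinates R X + t; the wrist camera has in their place "T_tool_cam" (4x4, takes a point from camera to tool coordinates, whose origin is the TCP and whose axes are the flange's). Camera axes: x right, y down, z forward; pixel columns grow to the right and rows downward; lengths in m; the calibration is good to about 2 mm. The wrist camera is an equidistant fisheye: a pixel r from the principal point sees the ray r / f radians off the axis. A picture is of the moment at which its call begins: read the wrist's pose just before it. There is no depth.
- hand_in(): hands the job in; it is judged then, once.
The state is a dict: "time": time; "q": joint angles; "joint_velocities": joint speeds; "joint_torque": joint torques, N m; "position": TCP position; "tool_rot": TCP orientation; "ft_force": force on the tool from outside, world axes, zero at the start; "moment": the same for the moment, N m; "grip_width": finger opening in m; "grip_force": force on a finger pad.
Only numpy, scipy, OpenCV 4.12 (cv2) and the standard library are available. Lean on these libraries where they do the work, as an engineer would, in place of code of your own. Each camera call takes 0.05 s, during which the arm holds its last target. There are 200 camera calls.

## Working session

There is one attempt and no reset: what is moved stays moved. The work goes in short steps, Python scripts to look and compute and a shell command to move; the robot and the scene stay as the last step left them, time stands still between calls to the robot, and variables do not carry over. Pictures are saved under pics/ and viewed, at most 10 in all, crops included, and the job is handed in when it is done.

```bash
ls; mkdir -p pics; python3 - <<'E'
from rig import get_obs,camera
import cv2,numpy as np,pickle
o=get_obs();print(o)
d={}
for n in("scene","side"):
    c=camera(n);d[n]=c;cv2.imwrite(f"pics/{n}0.png",c["img"][:,:,::-1]);print(n,c["intrinsics"],c["R"],c["t"])
c=camera("wrist");d["wrist"]=c;print({k:v for k,v in c.items() if k!="img"})
pickle.dump((o,d),open("d0.pkl","wb"))
E
```

```text
pics
{'time': 0.0, 'q': array([-1.50246879e+00,  5.28496661e-01,  1.43390683e+00, -2.33880579e-05,
        1.18139489e+00, -1.78491959e-01]), 'joint_velocities': array([ 0.00201516,  0.00055499,  0.00052519,  0.00063809, -0.00068127,
        0.00085693]), 'joint_torque': array([ 6.37398334e-04, -4.40043211e+01, -1.76592869e+01,  6.32627564e-02,
        5.83530567e-02, -1.86941461e-04]), 'position': array([ 0.15267958, -0.60534451,  0.24025142]), 'tool_rot': array([ 9.92393526e-01,  1.23101072e-01,  4.99199632e-05, -1.10178227e-03]), 'ft_force': array([0.14067898, 0.1320696 , 0.14239627]), 'moment': array([ 0.0028827 , -0.00586529,  0.0070156 ]), 'grip_force': 0.0, 'grip_width': 0.08722412532607503}
scene [[509.65297146   0.         312.01321078]
 [  0.         509.65297146 238.57595889]
 [  0.           0.           1.        ]] [[-0.67667132 -0.73613993 -0.01462669]
 [-0.38287647  0.36877547 -0.84700075]
 [ 0.62890503 -0.56754089 -0.53139043]] [0.45041757 0.31120028 0.7676024 ]
side [[566.08240117   0.         329.40732964]
 [  0.         566.08240117 243.16307426]
 [  0.           0.           1.        ]] [[ 9.99992649e-01 -3.77562642e-03 -6.67695917e-04]
 [-2.33072683e-03 -4.60310170e-01 -8.87755098e-01]
 [ 3.04448438e-03  8.87750129e-01 -4.60315587e-01]] [-0.59491557  0.161732    1.15345851]
{'intrinsics': array([[371.64829954,   0.        , 333.65254792],
       [  0.        , 371.64829954, 248.10528811],
       [  0.        ,   0.        ,   1.        ]]), 'T_tool_cam': array([[ 1.20734321e-03, -9.69583712e-01, -2.44756957e-01,
         6.60998531e-02],
       [ 9.99998948e-01,  1.36751539e-03, -4.84475343e-04,
         2.01161199e-04],
       [ 8.04448306e-04, -2.44756115e-01,  9.69584342e-01,
        -1.43306498e-01],
       [ 0.00000000e+00,  0.00000000e+00,  0.00000000e+00,
         1.00000000e+00]])}
```

View pics/scene0.png

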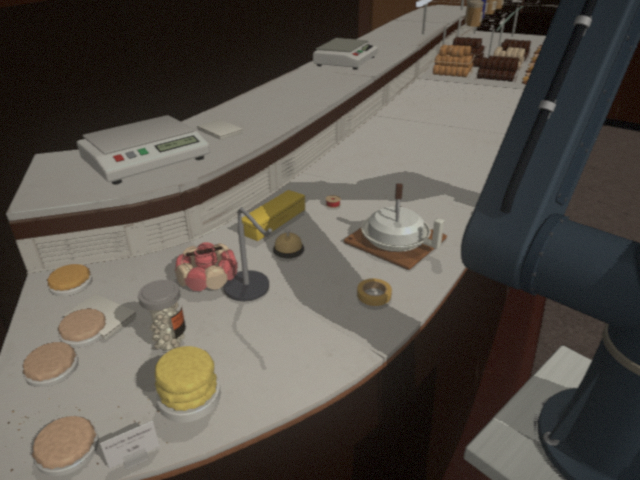

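View pics/side0.png

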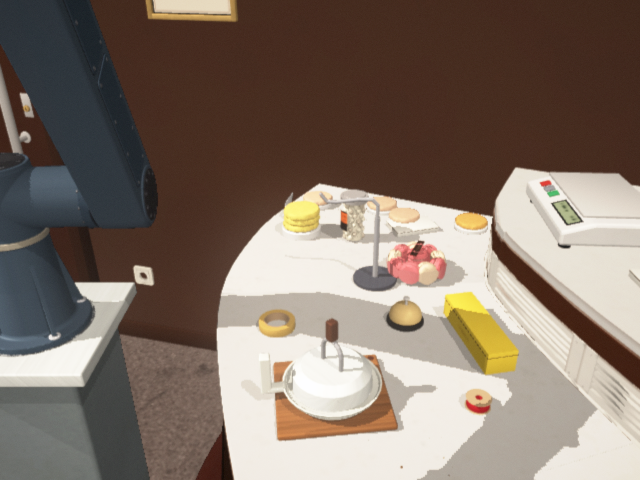

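The side view shows the covered dish on its board (~(332,385), knob at (332,330), handle at (266,372)), the stand base at (376,279) with the hook end near (324,196), bell at (405,313), and tape at (277,322). In the scene view the cover is at (397,225) and the stand base at (246,286). Next I'll view magnified crops.

```bash
cat > h.py <<'E'
import numpy as np,cv2,pickle
def crop(img,x0,y0,w,h,W,H):
    im=cv2.resize(img[y0:y0+h,x0:x0+w,::-1],(W,H),interpolation=cv2.INTER_CUBIC)
    im=cv2.convertScaleAbs(im,alpha=1.3,beta=15)
    s=W/w
    for x in range((x0//20+1)*20,x0+w,20):
        cv2.line(im,(int((x-x0)*s),0),(int((x-x0)*s),6),(0,255,0),1);cv2.putText(im,str(x),(int((x-x0)*s)-10,16),0,.35,(0,255,0),1)
    for y in range((y0//20+1)*20,y0+h,20):
        cv2.line(im,(0,int((y-y0)*s)),(6,int((y-y0)*s)),(0,255,0),1);cv2.putText(im,str(y),(8,int((y-y0)*s)+4),0,.35,(0,255,0),1)
    return im
def proj(c,X):
    X=np.atleast_2d(X)@c["R"].T+c["t"];K=c["intrinsics"]
    return X[:,:2]/X[:,2:]*[K[0,0],K[1,1]]+[K[0,2],K[1,2]]
E
python3 - <<'E'
from h import *
o,d=pickle.load(open("d0.pkl","rb"))
s,e=d["side"]["img"],d["scene"]["img"]
a=np.hstack([crop(s,240,310,160,132,400,330),crop(e,340,178,120,99,400,330)])
b=np.hstack([crop(s,310,180,120,81+0,400,270),crop(e,210,195,120,81,400,270)])
cv2.imwrite("pics/m1.png",np.vstack([a,b]))
E
```

```text
(no output)
```

View pics/m1.png

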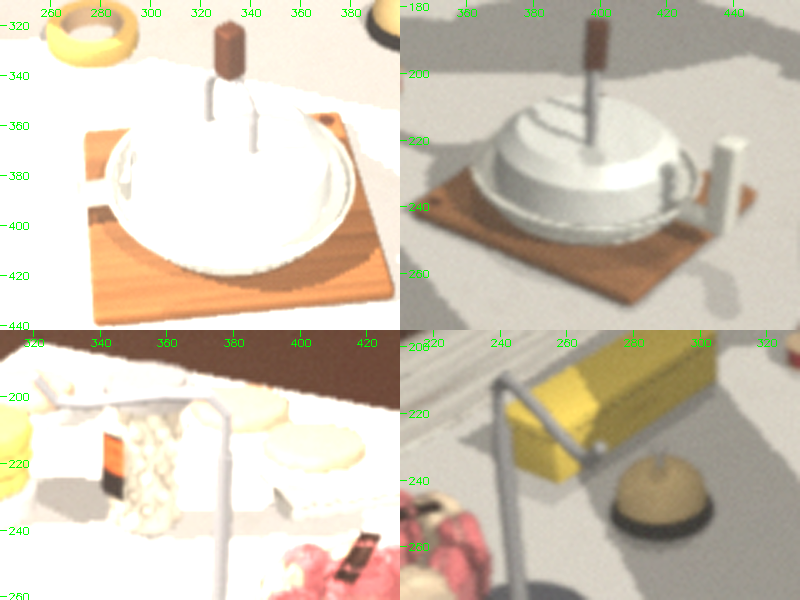

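```bash
cat > m.py <<'E'
from h import *
from scipy.optimize import least_squares as ls
o,d=pickle.load(open("d0.pkl","rb"))
S,E=d["side"],d["scene"]
def fit(name,obs,x0):
    def f(p):
        c,s=np.cos(p[2]),np.sin(p[2]);R=np.array([[c,-s,0],[s,c,0],[0,0,1]])
        return np.concatenate([(proj(cam,R@np.array(X)+[p[0],p[1],0])[0]-u) for cam,X,u in obs])
    r=ls(f,x0,loss='soft_l1');print(name,r.x[:2].round(4),"yaw",np.degrees(r.x[2]).round(2));print(r.fun.reshape(-1,2).round(1).tolist());return r.x
b=.012
fit("board",[(S,(-.095,.09,b),(274,363.3)),(S,(.095,.09,b),(374,355.2)),(S,(.095,-.09,b),(397.2,428.8)),(S,(-.095,-.09,b),(278,440)),
 (E,(.095,.09,b),(343,239.5)),(E,(-.095,.09,b),(409.6,269.5)),(E,(-.095,-.09,b),(447,236.5))],[.6,-.4,0])
k=.028
fit("knob",[(S,(0,0,k+.108),(332,330.3)),(E,(0,0,k+.108),(398.7,191.5)),
 (S,(0,.022,k+.045),(323.5,356.5)),(S,(0,-.022,k+.045),(341.4,369.5))],[.6,-.4,0])
fit("stand",[(S,(-.028,0,.210),(321.4,194.4)),(S,(.1,0,.200),(376.5,203.5)),(S,(.1,0,.004),(376,279)),
 (E,(-.028,0,.210),(270.3,230)),(E,(.1,0,.200),(241,211)),(E,(.1,0,.004),(246,286)),(E,(0,0,.19),(265.5,232.5))],[.6,0,0])
fit("bell",[(S,(0,0,.05),(405.5,307)),(E,(0,0,.05),(289,237))],[.7,-.1,0])
fit("tape",[(S,(0,0,.009),(277,322)),(E,(0,0,.009),(375,292))],[.5,-.2,0])
fit("can",[(S,(0,0,.128),(354,196)),(E,(0,0,.128),(160,293))],[.7,.3,0])
fit("handle",[(S,(0,0,.098),(265.5,355)),(E,(0,0,.098),(440,221)),(E,(0,0,.03),(436,248))],[.5,-.4,0])
E
python3 m.py
```

```text
board [ 0.5975 -0.2216] yaw 6.67
[[-0.9, -0.6], [2.6, -0.6], [1.7, -1.5], [-1.1, -1.4], [0.8, -2.8], [0.7, -4.6], [1.7, -3.7]]
knob [ 0.5986 -0.2174] yaw 41.33
[[0.2, 0.8], [0.1, -1.3], [-0.2, -0.5], [-0.2, -0.5]]
stand [0.598  0.1789] yaw -9.66
[[-3.8, -2.5], [0.2, -3.5], [-2.5, -0.1], [0.4, -1.1], [-1.4, -5.4], [1.7, -1.2], [-1.5, -0.8]]
bell [ 0.7467 -0.0026] yaw 0.0
[[-0.1, -5.4], [0.4, -6.0]]
tape [ 0.4874 -0.0143] yaw 0.0
[[-1.1, 0.3], [-1.0, -0.6]]
can [0.6557 0.372 ] yaw 0.0
[[-1.1, -2.3], [-0.2, -4.1]]
handle [ 0.4872 -0.2284] yaw 0.0
[[-2.8, -0.3], [-0.8, -1.3], [-0.2, -3.0]]
```

```bash
cat > go.py <<'E'
# python3 go.py x y z yaw [opening] [nrows] [pitchfix...]: constant tool-frame row (screw) from measured pose to target
import sys,numpy as np
from scipy.linalg import logm,expm
from scipy.spatial.transform import Rotation as Ro
from rig import get_obs
def T(p,R):
    M=np.eye(4);M[:3,:3]=R;M[:3,3]=p;return M
def down(yaw): return Ro.from_euler('z',yaw,degrees=True).as_matrix()@np.diag([1,-1,-1.])
if __name__=="__main__":
    x,y,z,yaw,n=map(float,sys.argv[1:6]);o=get_obs()
    A=T(o["position"],Ro.from_quat(o["tool_rot"]).as_matrix());D=np.linalg.inv(A)@T([x,y,z],down(yaw))
    r=expm(np.real(logm(D))/n);rv=Ro.from_matrix(r[:3,:3]).as_rotvec(degrees=True)
    print("total shift",D[:3,3].round(4),"turn",Ro.from_matrix(D[:3,:3]).as_rotvec(degrees=True).round(2))
    print("row x",int(n),r[:3,3].round(4).tolist(),rv.round(2).tolist())
E
python3 go.py .6 -.02 .42 0 15; python3 go.py .6 -.02 .42 0 20
```

```text
total shift [ 0.5769 -0.4588 -0.1786] turn [-1.000e-01 -1.000e-02  1.414e+01]
row x 15 [0.0348, -0.0349, -0.0119] [-0.01, -0.0, 0.94]
total shift [ 0.5769 -0.4588 -0.1786] turn [-1.000e-01 -1.000e-02  1.414e+01]
row x 20 [0.026, -0.0262, -0.0089] [-0.0, -0.0, 0.71]
```

```bash

python3 -m pendant '[[[0.035,-0.035,-0.012,0,0,0.94,1],[0.035,-0.035,-0.012,0,0,0.94,1],[0.035,-0.035,-0.012,0,0,0.94,1],[0.035,-0.035,-0.012,0,0,0.94,1],[0.035,-0.035,-0.012,0,0,0.94,1]]]'
python3 -m pendant '[[[0.035,-0.035,-0.012,0,0,0.94,1],[0.035,-0.035,-0.012,0,0,0.94,1],[0.035,-0.035,-0.012,0,0,0.94,1],[0.035,-0.035,-0.012,0,0,0.94,1],[0.035,-0.035,-0.012,0,0,0.94,1]]]'
python3 -m pendant '[[[0.035,-0.035,-0.012,0,0,0.94,1],[0.035,-0.035,-0.012,0,0,0.94,1],[0.035,-0.035,-0.012,0,0,0.94,1],[0.035,-0.035,-0.012,0,0,0.94,1],[0.035,-0.035,-0.012,0,0,0.94,1]]]'
python3 -m pendant '[[[0,0,0,0,0,0,1],[0,0,0,0,0,0,1],[0,0,0,0,0,0,1],[0,0,0,0,0,0,1],[0,0,0,0,0,0,1]]]'
python3 - <<'E'
from rig import *
from h import *
o=get_obs();c=camera("wrist");pickle.dump((o,c),open("w1.pkl","wb"))
cv2.imwrite("pics/w1.png",cv2.convertScaleAbs(cv2.resize(c["img"][:,:,::-1],(800,600),interpolation=cv2.INTER_CUBIC),alpha=1.2,beta=10));print(o["position"],o["tool_rot"],o["time"])
E
```

```text
time: 0.78
position: [0.2871, -0.3963, 0.3014]
tool_rot: [0.997, 0.082, 0.0, -0.0]
ft_force: [0.6, 0.7, -0.7]
grip_width: 0.0867
grip_force: 0.0
time: 1.4
position: [0.4376, -0.1999, 0.3616]
tool_rot: [0.999, 0.041, -0.0, -0.0]
ft_force: [-0.0, -0.5, 1.2]
grip_width: 0.087
grip_force: 0.0
time: 2.02
position: [0.6037, -0.0166, 0.4213]
tool_rot: [1.0, 0.0, -0.0, 0.0]
ft_force: [0.6, -0.7, -0.2]
grip_width: 0.0871
grip_force: 0.0
time: 2.65
position: [0.6026, -0.0187, 0.4214]
tool_rot: [1.0, -0.0, 0.0, 0.0]
ft_force: [0.1, 0.4, 0.7]
grip_width: 0.0873
grip_force: 0.0
[ 0.60258363 -0.01870106  0.42137049] [ 9.99999969e-01 -2.46018139e-04  7.64114594e-06  2.34431872e-05] 2.65
```

View pics/w1.png

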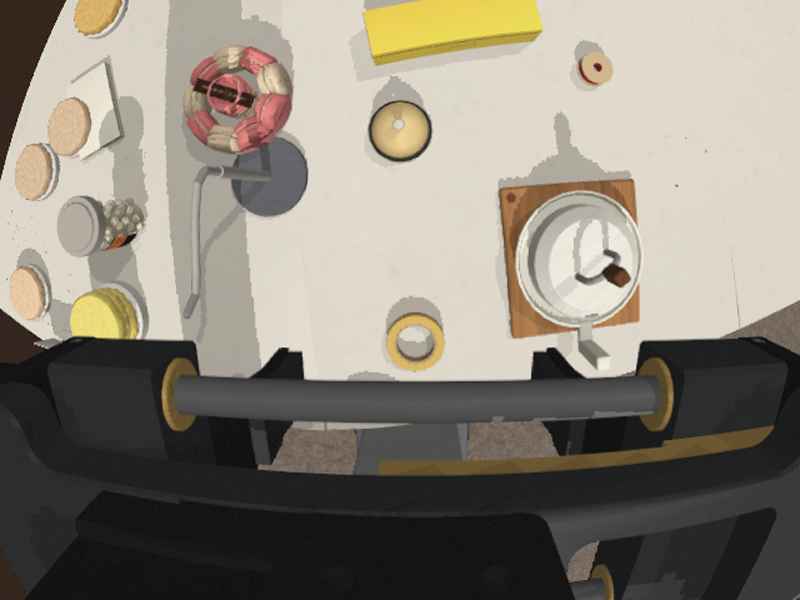

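The wrist view shows the board (500–640, 180–337 in the 800-wide picture), loop and knob at (600,262), handle at (593,350), hook tip at (188,315), post top at (205,172), and bell and tape clear of them. Next I'll measure from magnified crops.

```bash
python3 - <<'E'
from h import *
o,c=pickle.load(open("w1.pkl","rb"));i=c["img"]
cv2.imwrite("pics/w1c.png",np.hstack([crop(i,395,135,125,168,446,600),crop(i,140,105,110,186,354,600)]))
E
```

```text
(no output)
```

View pics/w1c.png

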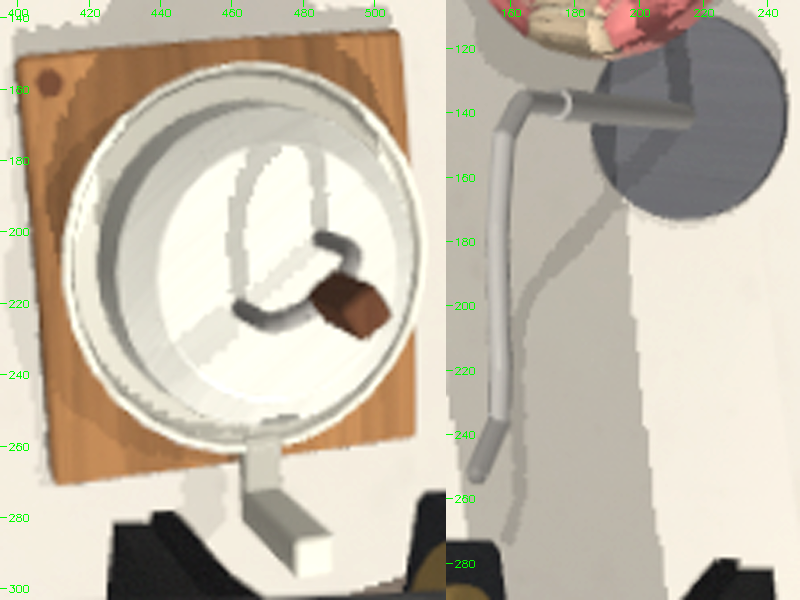

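The crops give sub-pixel features: board corners, loop feet at (461,221)/(484,202), knob top at (498,222), handle top at (483,291), hook tip at (149,252), low kink at (157,235) and base at (215,142).

```bash
cat > fit.py <<'E'
from h import *
from scipy.optimize import least_squares as ls
from scipy.spatial.transform import Rotation as Ro
def wproj(o,c,X):
    R=Ro.from_quat(o["tool_rot"]).as_matrix();p=R.T@(np.array(X)-o["position"])
    T=np.linalg.inv(c["T_tool_cam"]);v=T[:3,:3]@p+T[:3,3];K=c["intrinsics"]
    th=np.arctan2(np.hypot(v[0],v[1]),v[2]);r=th/np.hypot(v[0],v[1])
    return np.array([K[0,0]*v[0]*r+K[0,2],K[1,1]*v[1]*r+K[1,2]])
def fit(name,obs,x0,fz=False):
    def f(p):
        c,s=np.cos(p[2]),np.sin(p[2]);R=np.array([[c,-s,0],[s,c,0],[0,0,1]])
        return np.concatenate([P(R@np.array(X)+[p[0],p[1],p[3] if fz else 0])-u for P,X,u in obs])
    r=ls(f,list(x0)+([0] if fz else []),loss='soft_l1');print(name,r.x[:2].round(4),"yaw",np.degrees(r.x[2]).round(2),r.x[3:].round(4),r.fun.reshape(-1,2).round(1).tolist());return r.x
E
cat > m2.py <<'E'
from fit import *
o,c=pickle.load(open("w1.pkl","rb"));_,d=pickle.load(open("d0.pkl","rb"))
W=lambda X:wproj(o,c,X)
S=lambda X:proj(d["side"],X)[0]
E=lambda X:proj(d["scene"],X)[0]
L=lambda x,y:(395+x/3.568,135+y/3.571)
Q=lambda x,y:(140+(x-446)/3.218,105+y/3.226)
b=.012
fit("board",[(W,(.095,.09,b),L(17,58)),(W,(.095,-.09,b),L(398,30)),(W,(-.095,-.09,b),L(415,436)),(W,(-.095,.09,b),L(55,484))],[.6,-.2,0])
fit("handle",[(W,(.009,.009,.098),L(294,545)),(W,(.009,-.009,.098),L(330,535)),(W,(-.009,-.009,.098),L(332,570)),(W,(-.009,.009,.098),L(298,577))],[.5,-.2,0])
a=np.arange(0,6.2,.3)
fit("rimcentre",[(W,(0,0,.036),L(241.5,257))],[.6,-.2,0])
fit("knob",[(W,(0,.022,.068),L(237,307)),(W,(0,-.022,.068),L(316,239)),(W,(0,0,.154),L(368,310)),(S,(0,0,.136),(332,330.3)),(E,(0,0,.136),(398.7,191.5))],[.6,-.2,.7])
fit("knobsq",[(W,(.008,.008,.154),L(345,303)),(W,(.008,-.008,.154),L(373,285)),(W,(-.008,-.008,.154),L(390,315)),(W,(-.008,.008,.154),L(363,338))],[.6,-.2,.7])
fit("stand",[(W,(-.028,0,.208),Q(476,475)),(W,(0,0,.19),Q(501,420)),(W,(.1,0,.005),Q(688,118)),(W,(.1,0,.2),Q(512,115)),
 (S,(-.028,0,.208),(321.4,194.4)),(E,(-.028,0,.208),(270.3,230))],[.6,.18,0])
E
python3 m2.py
```

```text
board [ 0.5957 -0.2168] yaw 7.25 [] [[-0.9, -0.7], [1.3, -0.7], [1.0, 0.6], [-0.5, 1.5]]
handle [ 0.4881 -0.2308] yaw 14.1 [] [[-0.8, -0.7], [0.5, -1.1], [1.2, 0.5], [-0.6, 1.8]]
rimcentre [ 0.5987 -0.2112] yaw 0.0 [] [[-0.0, -0.0]]
knob [ 0.5974 -0.2155] yaw 40.82 [] [[-0.1, -0.1], [0.5, -0.5], [-0.4, 0.2], [-0.6, 0.0], [-0.1, -0.8]]
knobsq [ 0.5979 -0.2161] yaw 36.51 [] [[-1.6, 0.2], [0.6, -2.3], [1.8, -0.0], [-0.6, 1.1]]
stand [0.5966 0.1777] yaw -8.94 [] [[-0.4, 4.3], [-0.3, -6.9], [0.8, 0.4], [-0.4, -3.1], [-4.4, -1.3], [1.7, -0.2]]
```

```bash
cat >> m2.py <<'E'
print()
for n,z,q in [("tip",.208,(476,478)),("kink",.19,(501,420)),("base",.005,(688,118)),("top",.2,(508,112)),("topend",.2,(520,103))]: fit(n,[(W,(0,0,z),Q(*q))],[.6,.18,0])
from rig import *
s=camera("side");e=camera("scene")
cv2.imwrite("pics/hook.png",np.hstack([crop(s["img"],305,180,90,110,400,489),crop(e["img"],220,190,90,110,400,489)]))
E
python3 m2.py|sed 1,7d
```

```text
tip [0.5728 0.1811] yaw 0.0 [] [[0.0, -0.0]]
kink [0.5888 0.1782] yaw 0.0 [] [[-0.0, 0.0]]
base [0.6961 0.1635] yaw 0.0 [] [[0.0, 0.0]]
top [0.6932 0.1633] yaw 0.0 [] [[-0.0, -0.0]]
topend [0.6957 0.1587] yaw 0.0 [] [[0.0, 0.0]]
```

View pics/hook.png

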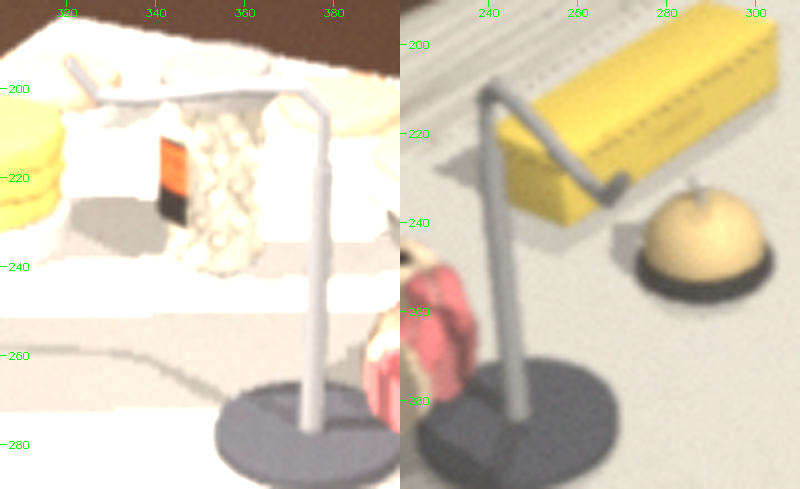

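```bash
python3 go.py .5976 -.2158 .22 40.8 10
```

```text
total shift [-0.0053  0.1975  0.2013] turn [  0.    -0.   -40.79]
row x 10 [-0.0069, 0.019, 0.0201] [0.0, -0.0, -4.08]
```

```bash

python3 -m pendant '[[[-0.0069,0.019,0.020,0,0,-4.08,1],[-0.0069,0.019,0.020,0,0,-4.08,1],[-0.0069,0.019,0.020,0,0,-4.08,1],[-0.0069,0.019,0.020,0,0,-4.08,1],[-0.0069,0.019,0.020,0,0,-4.08,1]]]' >/dev/null
python3 -m pendant '[[[-0.0069,0.019,0.020,0,0,-4.08,1],[-0.0069,0.019,0.020,0,0,-4.08,1],[-0.0069,0.019,0.020,0,0,-4.08,1],[-0.0069,0.019,0.020,0,0,-4.08,1],[-0.0069,0.019,0.020,0,0,-4.08,1]]]'
python3 -m pendant '[[[0,0,0,0,0,0,1],[0,0,0,0,0,0,1],[0,0,0,0,0,0,1],[0,0,0,0,0,0,1],[0,0,0,0,0,0,1]]]'
python3 go.py .5976 -.2158 .14 40.8 5
python3 - <<'E'
from rig import *
from h import *
o=get_obs();c=camera("wrist");pickle.dump((o,c),open("w2.pkl","wb"));s=camera("side")["img"];i=c["img"]
cv2.imwrite("pics/w2.png",np.hstack([crop(i,190,40,280,330,400,471),crop(s,240,250,160,188,400,471)]))
E
```

```text
time: 4.05
position: [0.5977, -0.2166, 0.2207]
tool_rot: [0.937, 0.35, 0.0, 0.0]
ft_force: [-0.2, 0.4, 0.3]
grip_width: 0.0874
grip_force: 0.0
time: 4.68
position: [0.5977, -0.2155, 0.2218]
tool_rot: [0.937, 0.349, 0.0, 0.0]
ft_force: [-0.2, -0.4, 0.7]
grip_width: 0.0873
grip_force: 0.0
total shift [-0.0003  0.0001  0.0818] turn [ 0.04 -0.02  0.06]
row x 5 [-0.0001, 0.0, 0.0164] [0.01, -0.0, 0.01]
```

View pics/w2.png

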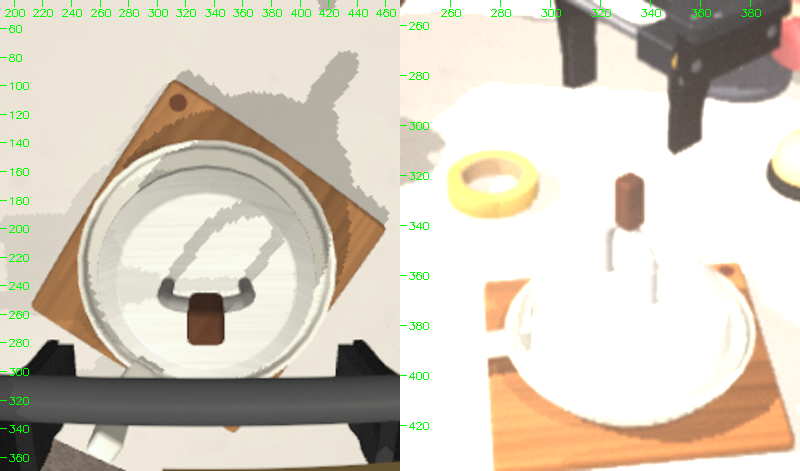

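The knob is centred (u≈333) and square to the fingers, so I'll descend, grip and lift slightly.

```bash

python3 -m pendant '[[[0,0,0.016,0,0,0,1],[0,0,0.016,0,0,0,1],[0,0,0.016,0,0,0,1],[0,0,0.016,0,0,0,1],[0,0,0.016,0,0,0,1]]]' 40
python3 -m pendant '[[[0,0,0,0,0,0,1],[0,0,0,0,0,0,0],[0,0,0,0,0,0,0],[0,0,0,0,0,0,0],[0,0,0,0,0,0,0]]]' 40
python3 -m pendant '[[[0,0,0,0,0,0,0],[0,0,0,0,0,0,0],[0,0,0,0,0,0,0],[0,0,0,0,0,0,0],[0,0,0,0,0,0,0]]]' 40
```

```text
time: 5.4
position: [0.5974, -0.2158, 0.1398]
tool_rot: [0.937, 0.349, -0.0, -0.0]
ft_force: [0.0, 0.4, 0.5]
grip_width: 0.0869
grip_force: 0.0
time: 6.02
position: [0.5977, -0.216, 0.1417]
tool_rot: [0.937, 0.349, 0.0, 0.0]
ft_force: [0.4, -0.0, -0.0]
grip_width: 0.0549
grip_force: 0.0
time: 6.65
position: [0.5976, -0.2159, 0.1412]
tool_rot: [0.937, 0.349, -0.0, -0.0]
ft_force: [-0.8, -0.3, -0.1]
grip_width: 0.0155
grip_force: 40.0
```

```bash

python3 -m pendant '[[[0,0,-0.01,0,0,0,0],[0,0,-0.015,0,0,0,0],[0,0,-0.02,0,0,0,0],[0,0,-0.03,0,0,0,0],[0,0,-0.03,0,0,0,0]]]' 40
python3 go.py .498 .191 .251 -8 15
```

```text
time: 7.28
position: [0.5976, -0.2158, 0.2481]
tool_rot: [0.937, 0.349, 0.0, 0.0]
ft_force: [0.8, -0.5, -1.1]
grip_width: 0.0159
grip_force: 40.0
total shift [ 0.1907 -0.3729 -0.0031] turn [ 3.000e-02 -3.000e-02  4.884e+01]
row x 15 [0.0022, -0.0287, -0.0002] [0.0, -0.0, 3.26]
```

```bash

for k in 1; do
python3 -m pendant '[[[0.0022,-0.0287,0,0,0,3.26,0],[0.0022,-0.0287,0,0,0,3.26,0],[0.0022,-0.0287,0,0,0,3.26,0],[0.0022,-0.0287,0,0,0,3.26,0],[0.0022,-0.0287,0,0,0,3.26,0]]]' 40 >/dev/null
python3 -m pendant '[[[0.0022,-0.0287,0,0,0,3.26,0],[0.0022,-0.0287,0,0,0,3.26,0],[0.0022,-0.0287,0,0,0,3.26,0],[0.0022,-0.0287,0,0,0,3.26,0],[0.0022,-0.0287,0,0,0,3.26,0]]]' 40 >/dev/null
python3 -m pendant '[[[0.0022,-0.0287,0,0,0,3.26,0],[0.0022,-0.0287,0,0,0,3.26,0],[0.0022,-0.0287,0,0,0,3.26,0],[0.0022,-0.0287,0,0,0,3.26,0],[0.0022,-0.0287,0,0,0,3.26,0]]]' 40 >/dev/null
python3 -m pendant '[[[0,0,0,0,0,0,0],[0,0,0,0,0,0,0],[0,0,0,0,0,0,0],[0,0,0,0,0,0,0],[0,0,0,0,0,0,0]]]' 40
done
python3 go.py .498 .191 .251 -8 5
python3 - <<'E'
from rig import *
from h import *
o=get_obs();c=camera("side");e=camera("scene");w=camera("wrist");pickle.dump((o,c,e,w),open("w3.pkl","wb"))
cv2.imwrite("pics/w3.png",np.vstack([np.hstack([crop(c["img"],240,140,160,112,400,280),crop(e["img"],210,170,160,112,400,280)]),crop(w["img"],110,90,400,160,800,320)]))
E
```

```text
time: 9.78
position: [0.4988, 0.1907, 0.2463]
tool_rot: [0.998, -0.071, -0.0, 0.0]
ft_force: [0.0, 0.2, -1.8]
grip_width: 0.0156
grip_force: 40.0
total shift [-0.0009 -0.0002 -0.0047] turn [ 0.    0.01 -0.1 ]
row x 5 [-0.0002, -0.0, -0.0009] [0.0, 0.0, -0.02]
```

View pics/w3.png

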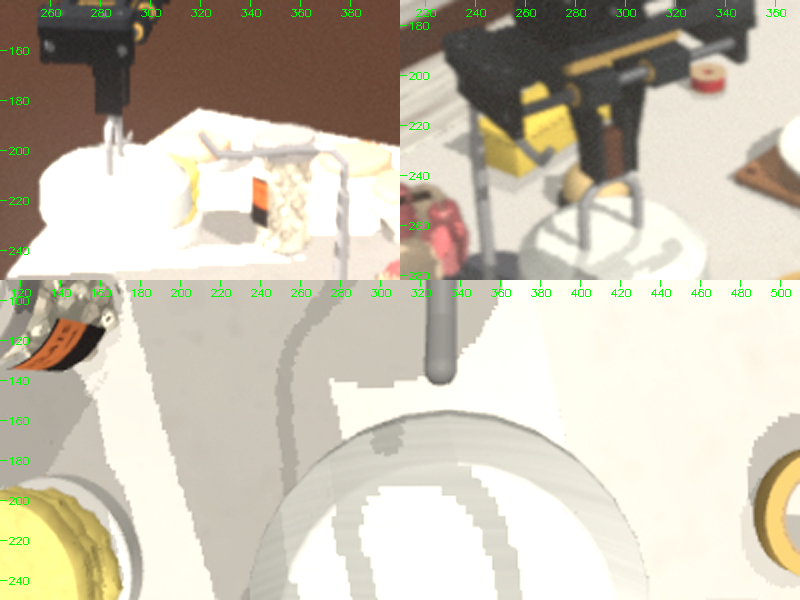

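The wrist view shows the hook tip at (330,140), aligned with the tool axis to within about 2 mm, and the bar parallel to tool x. I'll raise, correct and advance.

```bash
python3 - <<'E'
from fit import *
o,c,e,w=pickle.load(open("w3.pkl","rb"))
W=lambda X:wproj(o,w,X)
x=fit("tip",[(W,(0,0,.21),(330,138))],[.57,.18,0])
print(np.array(x[:2])-o["position"][:2])
for z in(.2,.21,.22): fit("tip3",[(W,(0,0,z),(330,138))],[.57,.18,0])
S=lambda X:proj(c,X)[0];E=lambda X:proj(e,X)[0]
# loop check: tip z from side+wrist
fit("tipz",[(W,(0,0,.21),(330,138)),(S,(0,0,.21),(320.5,194)),(E,(0,0,.21),(269.5,231))],[.57,.18,0],True)
E
python3 -m pendant '[[[0,-0.0015,-0.003,0,0,0,0],[0,0,-0.002,0,0,0,0],[0,0,0,0,0,0,0],[0,0,0,0,0,0,0],[0,0,0,0,0,0,0]]]' 40
python3 go.py .597 .1775 .251 -8 10
```

```text
tip [0.5732 0.1817] yaw 0.0 [] [[-0.0, -0.0]]
[ 0.07441949 -0.00901605]
tip3 [0.5737 0.1817] yaw 0.0 [] [[-0.0, -0.0]]
tip3 [0.5732 0.1817] yaw 0.0 [] [[-0.0, -0.0]]
tip3 [0.5727 0.1816] yaw 0.0 [] [[0.0, -0.0]]
tipz [0.5736 0.1818] yaw -0.03 [-0.0055] [[-0.3, -0.2], [-1.3, 0.6], [1.0, -0.5]]
time: 10.55
position: [0.499, 0.1926, 0.2512]
tool_rot: [0.998, -0.07, -0.0, 0.0]
ft_force: [0.5, -0.2, -1.9]
grip_width: 0.0154
grip_force: 40.0
total shift [0.0992 0.0012 0.0002] turn [ 0.    0.01 -0.06]
row x 10 [0.0099, 0.0001, 0.0] [0.0, 0.0, -0.01]
```

```bash

python3 -m pendant '[[[0.01,0,0,0,0,0,0],[0.01,0,0,0,0,0,0],[0.01,0,0,0,0,0,0],[0.01,0,0,0,0,0,0],[0.01,0,0,0,0,0,0]]]' 40
python3 -m pendant '[[[0.01,0,0,0,0,0,0],[0.01,0,0,0,0,0,0],[0.01,0,0,0,0,0,0],[0.01,0,0,0,0,0,0],[0.01,0,0,0,0,0,0]]]' 40
python3 -m pendant '[[[0,0,0.005,0,0,0,0],[0,0,0.005,0,0,0,0],[0,0,0.005,0,0,0,0],[0,0,0.005,0,0,0,0],[0,0,0,0,0,0,0]]]' 40
python3 - <<'E'
from rig import *
from h import *
o=get_obs();c=camera("side");e=camera("scene");w=camera("wrist");pickle.dump((o,c,e,w),open("w4.pkl","wb"))
cv2.imwrite("pics/w4.png",np.vstack([np.hstack([crop(c["img"],270,140,140,112,400,320),crop(e["img"],200,180,140,112,400,320)]),crop(w["img"],190,90,260,90,800,277)]))
E
```

```text
time: 11.18
position: [0.5493, 0.1855, 0.2511]
tool_rot: [0.998, -0.07, -0.0, 0.0]
ft_force: [-0.3, -0.1, -2.0]
grip_width: 0.0156
grip_force: 40.0
time: 11.8
position: [0.5987, 0.1785, 0.2512]
tool_rot: [0.998, -0.07, -0.0, -0.0]
ft_force: [-0.5, 0.5, -2.5]
grip_width: 0.0156
grip_force: 40.0
time: 12.42
position: [0.5975, 0.1786, 0.2307]
tool_rot: [0.998, -0.07, -0.001, 0.0]
ft_force: [-0.2, 0.7, -1.6]
grip_width: 0.0156
grip_force: 40.0
```

View pics/w4.png

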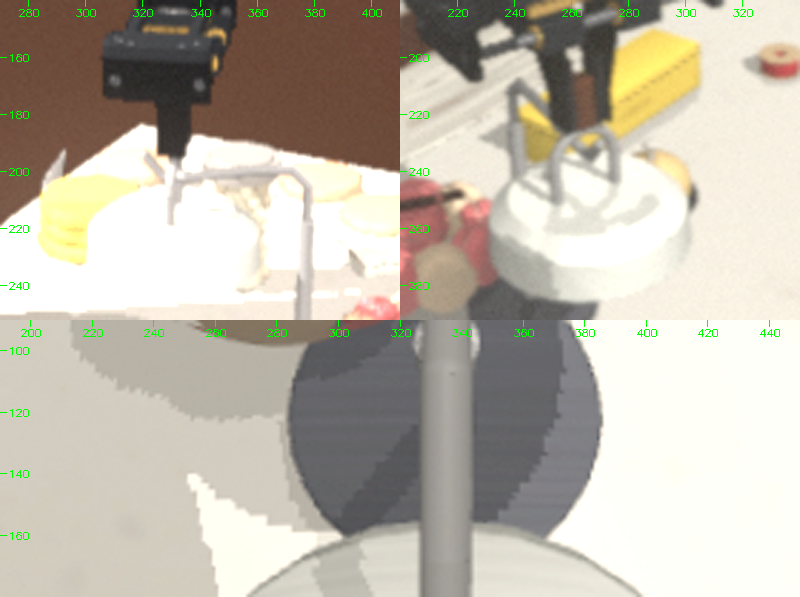

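The bar now passes through the loop: the hook end sits at (270,230) inside the arch in the scene view, and the bar is centred in the wrist view. I'll lower gently to contact.

```bash

python3 -m pendant '[[[0,0,0.003,0,0,0,0],[0,0,0.002,0,0,0,0],[0,0,0.001,0,0,0,0],[0,0,0,0,0,0,0],[0,0,0,0,0,0,0]]]' 40
python3 -m pendant '[[[0,0,0.001,0,0,0,0],[0,0,0.001,0,0,0,0],[0,0,0,0,0,0,0],[0,0,0,0,0,0,0],[0,0,0,0,0,0,0]]]' 40
```

```text
time: 13.2
position: [0.5981, 0.1786, 0.2253]
tool_rot: [0.998, -0.07, 0.0, -0.0]
ft_force: [-0.8, -0.3, -2.1]
grip_width: 0.0155
grip_force: 40.0
time: 13.82
position: [0.598, 0.1786, 0.2233]
tool_rot: [0.998, -0.07, 0.0, -0.0]
ft_force: [0.4, -0.0, -1.8]
grip_width: 0.0156
grip_force: 40.0
```

```bash

python3 -m pendant '[[[0,0,0.001,0,0,0,0],[0,0,0.001,0,0,0,0],[0,0,0,0,0,0,0],[0,0,0,0,0,0,0],[0,0,0,0,0,0,0]]]' 40
python3 -m pendant '[[[0,0,0.001,0,0,0,0],[0,0,0,0,0,0,0],[0,0,0,0,0,0,0],[0,0,0,0,0,0,0],[0,0,0,0,0,0,0]]]' 40
```

```text
time: 14.45
position: [0.5982, 0.1787, 0.2221]
tool_rot: [0.998, -0.07, 0.0, -0.0]
ft_force: [-2.2, -0.0, 4.9]
grip_width: 0.0159
grip_force: 40.0
time: 15.08
position: [0.5983, 0.1787, 0.222]
tool_rot: [0.998, -0.07, 0.001, -0.0]
ft_force: [-2.6, 0.1, 10.1]
grip_width: 0.0162
grip_force: 40.0
```

Seated. I'll back off the push, open slowly, and let it settle before rising.

```bash

python3 -m pendant '[[[0,0,-0.001,0,0,0,0],[0,0,-0.0005,0,0,0,0.18],[0,0,0,0,0,0,0.25],[0,0,0,0,0,0,0.4],[0,0,0,0,0,0,0.6]]]'
python3 -m pendant '[[[0,0,0,0,0,0,0.7],[0,0,-0.008,0,0,0,0.7],[0,0,-0.012,0,0,0,0.7],[0,0,-0.015,0,0,0,0.7],[0,0,-0.02,0,0,0,0.7]]]'
python3 -m pendant '[[[0,0,-0.03,0,0,0,0.7],[0,0,-0.03,0,0,0,0.7],[0,0,0,0,0,0,0.7],[0,0,0,0,0,0,0.7],[0,0,0,0,0,0,0.7]]]'
python3 - <<'E'
from rig import *
from h import *
o=get_obs();c=camera("side");e=camera("scene");w=camera("wrist");pickle.dump((o,c,e,w),open("w5.pkl","wb"))
cv2.imwrite("pics/w5.png",np.vstack([np.hstack([crop(c["img"],270,140,140,112,400,320),crop(e["img"],200,180,140,112,400,320)]),crop(e["img"],330,170,140,49,800,280)]))
E
```

```text
time: 15.7
position: [0.5979, 0.1786, 0.2212]
tool_rot: [0.998, -0.07, -0.0, 0.0]
ft_force: [0.4, -0.7, 0.4]
grip_width: 0.0343
grip_force: 0.0
time: 16.32
position: [0.5981, 0.1786, 0.2781]
tool_rot: [0.998, -0.07, 0.0, -0.0]
ft_force: [-0.4, -0.2, 0.3]
grip_width: 0.061
grip_force: 0.0
time: 16.95
position: [0.5972, 0.1785, 0.3353]
tool_rot: [0.998, -0.07, -0.001, 0.0]
ft_force: [0.1, 0.4, -0.0]
grip_width: 0.0608
grip_force: 0.0
```

View pics/w5.png

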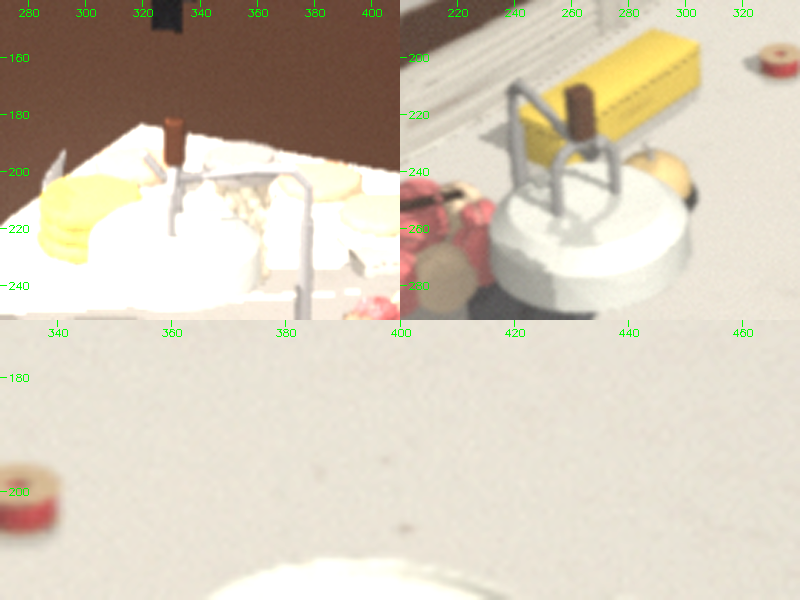

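The cover hangs freely by its loop on the hook, with the knob upright at (331,190) in the side view, and the gripper is clear. That was the last permitted view, so from here on I'll measure numerically.

```bash
python3 go.py .488 -.231 .27 -8 10
```

```text
total shift [-0.051   0.4208  0.066 ] turn [ 0.03  0.12 -0.06]
row x 10 [-0.0051, 0.0421, 0.0066] [0.0, 0.01, -0.01]
```

```bash

python3 -m pendant '[[[-0.005,0.042,0.0,0,0,0,0.7],[-0.005,0.042,0.0,0,0,0,0.7],[-0.005,0.042,0.008,0,0,0,0.7],[-0.005,0.042,0.008,0,0,0,0.7],[-0.005,0.042,0.008,0,0,0,0.7]]]' >/dev/null
python3 -m pendant '[[[-0.005,0.042,0.008,0,0,0,0.8],[-0.005,0.042,0.008,0,0,0,0.8],[-0.005,0.042,0.008,0,0,0,0.8],[-0.005,0.042,0.008,0,0,0,0.8],[-0.005,0.042,0.008,0,0,0,0.8]]]'
python3 -m pendant '[[[0,0,0,0,0,-10.6,0.8],[0,0,0,0,0,-10.6,0.8],[0,0,0,0,0,-10.6,0.8],[0,0,0,0,0,-10.6,0.8],[0,0,0,0,0,-10.6,0.8]]]'>/dev/null
python3 -m pendant '[[[0,0,0,0,0,-10.6,0.8],[0,0,0,0,0,-10.6,0.8],[0,0,0,0,0,-10.6,0.8],[0,0,0,0,0,-10.6,0.8],[0,0,0,0,0,-10.6,0.8]]]'
python3 -m pendant '[[[0,0,0,0,0,0,0.8],[0,0,0,0,0,0,0.8],[0,0,0,0,0,0,0.8],[0,0,0,0,0,0,0.8],[0,0,0,0,0,0,0.8]]]'
python3 go.py .488 -.231 .27 98 5
python3 - <<'E'
from rig import *
from fit import *
o=get_obs();w=camera("wrist");s=camera("side");e=camera("scene");pickle.dump((o,w,s,e),open("w6.pkl","wb"))
def brown(i,ctr,r):
    m=((i.max(2)<110)&(i[:,:,0].astype(int)-i[:,:,2]>15)).astype(np.uint8)
    k=np.zeros_like(m);cv2.circle(k,tuple(int(v) for v in ctr),r,1,-1);m*=k
    n,l,st,c=cv2.connectedComponentsWithStats(m);j=1+np.argsort(-st[1:,4])[:2]
    print(ctr,[(st[q].tolist(),c[q].round(1).tolist()) for q in j])
print(np.degrees(o["q"]).round(0))
p=(.597,-.2155,.032)
brown(w["img"],wproj(o,w,p),50);brown(s["img"],proj(s,p)[0],25);brown(e["img"],proj(e,p)[0],25)
h=wproj(o,w,(.4881,-.2308,.098));print("handle px",h,[wproj(o,w,(.4881+a,-.2308+b,.098)).round(0).tolist() for a,b in((.01,0),(0,.01))])
x,y=h.astype(int);g=cv2.cvtColor(w["img"],cv2.COLOR_RGB2GRAY)
for v in range(y-36,y+37,6): print(v,g[max(v,0),x-40:x+41:4] if v<480 else '')
print("cols",x-40)
E
```

```text
time: 18.35
position: [0.4891, -0.2315, 0.2722]
tool_rot: [0.998, -0.07, -0.0, -0.0]
ft_force: [0.3, 0.7, -0.0]
grip_width: 0.0697
grip_force: 0.0
time: 19.6
position: [0.4895, -0.2301, 0.2723]
tool_rot: [0.654, 0.756, -0.0, -0.0]
ft_force: [0.2, -0.4, -0.8]
grip_width: 0.0697
grip_force: 0.0
time: 20.23
position: [0.4897, -0.2302, 0.2728]
tool_rot: [0.657, 0.754, -0.0, 0.0]
ft_force: [-0.6, 0.7, 0.7]
grip_width: 0.0698
grip_force: 0.0
total shift [-0.0005 -0.0017  0.0028] turn [ 0.    0.   -0.08]
row x 5 [-0.0001, -0.0003, 0.0006] [0.0, 0.0, -0.02]
[-37.  22.  92.  -0.  66. -45.]
[434.86559369 221.0402478 ] [([422, 209, 27, 26, 569], [435.2, 221.5])]
[331.12025735 380.99836181] [([325, 374, 15, 16, 111], [333.8, 383.2])]
[395.54893017 228.79731352] [([392, 224, 9, 10, 70], [396.0, 228.7]), ([380, 248, 24, 5, 45], [391.8, 250.9])]
handle px [332.19778726 233.23537587] [[344.0, 235.0], [334.0, 222.0]]
197 [191 192 192 192 191 176 176 175 175 175 176 175 176 173 116 105 104 105
 202 149 187]
203 [192 192 192 192 192 185 175 176 176 175 176 176 176 174 107 104 104 121
 164 170 203]
209 
[... 305 characters left out ...]
 206 210 210 209 200 168 169 170 172 174
 151 169 168]
233 [189 191 192 192 191 192 191 191 206 209 209 208 200 173 118 119 106 183
 149 202 201]
239 [191 192 191 190 191 192 191 190 206 209 209 210 200 173 114 114 113 159
 147 201 202]
245 [192 192 191 189 191 192 192 192 191 191 191 191 191 143 119 119 119 115
 199 162 181]
251 [192 192 192 192 192 192 192 192 192 192 191 191 192 156 125 125 125 125
 160 132 180]
257 [191 192 192 192 192 192 192 192 192 192 192 192 192 134 126 126 126 126
 126 208 141]
263 [192 192 192 192 191 192 192 192 192 191 191 191 191 138 125 125 125 125
 125 126 206]
269 [192 192 192 192 192 192 192 191 191 191 191 191 191 122 116 117 117 118
 117 117 117]
cols 292
```

Praline and handle both match the predictions to within 1 px, so I'll descend on the handle.

```bash

python3 -m pendant '[[[-0.0005,-0.0016,0.04,0,0,-0.1,0.8],[0,0,0.04,0,0,0,0.8],[0,0,0.04,0,0,0,0.8],[0,0,0.03,0,0,0,0.7],[0,0,0.02,0,0,0,0.6]]]'
python3 -m pendant '[[[0,0,0.015,0,0,0,0.5],[0,0,0.004,0,0,0,0.5],[0,0,0,0,0,0,0.4],[0,0,0,0,0,0,0.3],[0,0,0,0,0,0,0.3]]]'
python3 go.py .4882 -.2308 .084 98 5
```

```text
time: 21.0
position: [0.4877, -0.2307, 0.1012]
tool_rot: [0.656, 0.755, -0.0, -0.001]
ft_force: [0.8, 0.1, 0.9]
grip_width: 0.0581
grip_force: 0.0
time: 21.62
position: [0.4885, -0.2312, 0.0845]
tool_rot: [0.656, 0.755, 0.0, 0.001]
ft_force: [-0.9, 0.7, -0.7]
grip_width: 0.0277
grip_force: 0.0
total shift [ 0.0004 -0.0002  0.0005] turn [0.06 0.06 0.04]
row x 5 [0.0001, -0.0, 0.0001] [0.01, 0.01, 0.01]
```

Closing gently, then firmly.

```bash

python3 -m pendant '[[[0,0,0,0,0,0,0.25],[0,0,0,0,0,0,0.22],[0,0,0,0,0,0,0.2],[0,0,0,0,0,0,0.18],[0,0,0,0,0,0,0.1]]]' 10
python3 -m pendant '[[[0,0,0,0,0,0,0],[0,0,0,0,0,0,0],[0,0,0,0,0,0,0],[0,0,0,0,0,0,0],[0,0,0,0,0,0,0]]]' 30
python3 -m pendant '[[[0,0,0,0,0,0,0],[0,0,0,0,0,0,0],[0,0,0,0,0,0,0],[0,0,0,0,0,0,0],[0,0,0,0,0,0,0]]]' 55
```

```text
time: 22.25
position: [0.4887, -0.2312, 0.0839]
tool_rot: [0.656, 0.755, 0.0, 0.001]
ft_force: [1.8, 0.5, -0.2]
grip_width: 0.018
grip_force: 10.0
time: 22.88
position: [0.4884, -0.2311, 0.0839]
tool_rot: [0.656, 0.755, 0.0, 0.0]
ft_force: [2.0, 0.3, 1.4]
grip_width: 0.0178
grip_force: 30.0
time: 23.5
position: [0.4883, -0.2311, 0.0839]
tool_rot: [0.656, 0.755, 0.0, 0.0]
ft_force: [2.1, -1.4, 1.4]
grip_width: 0.0168
grip_force: 55.0
```

```bash
cat > chk.py <<'E'
from rig import *
from fit import *
from go import T
# dish pose assuming rigid grip; compare praline seen vs predicted
G=np.array([-.11,0,.072])
o=get_obs();w=camera("wrist");s=camera("side");e=camera("scene");pickle.dump((o,w,s,e),open("last.pkl","wb"))
Rt=Ro.from_quat(o["tool_rot"]).as_matrix();Rd=Rt@(np.array([[0,1,0],[1,0,0],[0,0,-1.]]))  # dish x=tool y, dish y=tool x
org=o["position"]-Rd@G;p=org+Rd@[0,0,.020]
print("t",o["time"],"dish",org.round(4),"yaw",np.degrees(np.arctan2(Rd[1,0],Rd[0,0])).round(2),"tilt z",Rd[:,2].round(4),"F",o["ft_force"].round(1),"M",o["moment"].round(2),"v",abs(o["joint_velocities"]).max().round(3))
obs=[]
for n,i,P in (("w",w["img"],lambda X:wproj(o,w,X)),("s",s["img"],lambda X:proj(s,X)[0]),("e",e["img"],lambda X:proj(e,X)[0])):
    c=P(p);m=((i.max(2)<110)&(i[:,:,0].astype(int)-i[:,:,2]>15)).astype(np.uint8)
    k=np.zeros_like(m);cv2.circle(k,tuple(int(v) for v in c),40 if n=="w" else 18,1,-1)
    N,l,st,ce=cv2.connectedComponentsWithStats(m*k)
    if N>1:
        j=1+st[1:,4].argmax();print(n,"pred",c.round(1),"seen",ce[j].round(1),st[j].tolist());
        if st[j,4]>30: obs.append((P,(0,0,0),(st[j,:2]+(st[j,2:4]-1)/2) if n!="w" else ce[j]))
if len(obs)>1:
    r=ls(lambda x:np.concatenate([P(x)-u for P,_,u in obs]),p);print("praline",r.x.round(4),"pred",p.round(4),"res",r.fun.round(1))
E
python3 -m pendant '[[[0,0,-0.001,0,0,0,0],[0,0,-0.002,0,0,0,0],[0,0,-0.003,0,0,0,0],[0,0,-0.003,0,0,0,0],[0,0,-0.003,0,0,0,0]]]' 55
python3 -m pendant '[[[0,0,-0.003,0,0,0,0],[0,0,-0.002,0,0,0,0],[0,0,0,0,0,0,0],[0,0,0,0,0,0,0],[0,0,0,0,0,0,0]]]' 55
python3 chk.py
```

```text
time: 24.12
position: [0.4878, -0.2307, 0.0958]
tool_rot: [0.656, 0.755, -0.0, -0.0]
ft_force: [-0.1, 0.3, -2.9]
grip_width: 0.0179
grip_force: 55.0
time: 24.75
position: [0.488, -0.2309, 0.1006]
tool_rot: [0.656, 0.755, -0.0, -0.0]
ft_force: [-0.6, -0.0, -3.8]
grip_width: 0.0176
grip_force: 55.0
t 24.75 dish [ 0.5969 -0.2155  0.0286] yaw 8.04 tilt z [ 3.e-04 -2.e-04  1.e+00] F [-0.6 -0.  -3.8] M [-0.04  0.16 -0.01] v 0.001
w pred [516.4 275.8] seen [517.7 272.7] [492, 252, 47, 48, 1470]
s pred [331.1 373.2] seen [331.  373.7] [323, 366, 17, 17, 227]
e pred [396.1 223. ] seen [396.5 222.7] [394, 219, 7, 9, 33]
praline [ 0.5975 -0.214   0.0476] pred [ 0.597  -0.2155  0.0486] res [-0.6  0.4  0.4 -0.9 -1.6  0.4]
```

```bash

python3 -m pendant '[[[0,0,-0.003,0,0,0,0],[0,0,-0.006,0,0,0,0],[0,0,-0.01,0,0,0,0],[0,0,-0.012,0,0,0,0],[0,0,-0.012,0,0,0,0]]]' 55
python3 -m pendant '[[[0,0,-0.012,0,0,0,0],[0,0,-0.012,0,0,0,0],[0,0,-0.009,0,0,0,0],[0,0,-0.005,0,0,0,0],[0,0,-0.0025,0,0,0,0]]]' 55
python3 chk.py
python3 go.py .6117 -.3249 .184 188 25; python3 go.py .6117 -.3249 .184 188 50
```

```text
time: 25.52
position: [0.4883, -0.231, 0.1449]
tool_rot: [0.656, 0.755, 0.0, 0.0]
ft_force: [-0.4, 0.2, -3.2]
grip_width: 0.0175
grip_force: 55.0
time: 26.15
position: [0.4881, -0.2309, 0.1845]
tool_rot: [0.656, 0.755, 0.0, -0.0]
ft_force: [-0.3, 0.2, -3.1]
grip_width: 0.0176
grip_force: 55.0
t 26.15 dish [ 0.597  -0.2155  0.1125] yaw 8.04 tilt z [ 0. -0.  1.] F [-0.3  0.2 -3.1] M [-0.06  0.23  0.03] v 0.045
w pred [516.4 275.8] seen [517.8 272.8] [493, 252, 46, 48, 1474]
s pred [331.2 332.1] seen [331.1 332.6] [323, 325, 17, 17, 236]
e pred [398.7 192.1] seen [398.6 191.2] [395, 188, 8, 8, 36]
praline [ 0.5978 -0.2139  0.1316] pred [ 0.597  -0.2155  0.1325] res [-0.4  0.3  0.6 -1.  -0.6  1. ]
total shift [-0.1104  0.1093 -0.    ] turn [ 0.000e+00 -3.000e-02 -8.996e+01]
row x 25 [-0.0069, 0.0002, 0.0] [0.0, -0.0, -3.6]
total shift [-0.1104  0.1093 -0.    ] turn [ 0.000e+00 -3.000e-02 -8.996e+01]
row x 50 [-0.0035, 0.0, 0.0] [0.0, -0.0, -1.8]
```

```bash

python3 -m pendant '[[[-0.0017,0,0,0,0,-0.9,0],[-0.0034,0.0001,0,0,0,-1.8,0],[-0.0052,0.0002,0,0,0,-2.7,0],[-0.0069,0.0002,0,0,0,-3.6,0],[-0.0069,0.0002,0,0,0,-3.6,0]]]' 55 >/dev/null
python3 -m pendant '[[[-0.0069,0.0002,0,0,0,-3.6,0],[-0.0069,0.0002,0,0,0,-3.6,0],[-0.0069,0.0002,0,0,0,-3.6,0],[-0.0069,0.0002,0,0,0,-3.6,0],[-0.0069,0.0002,0,0,0,-3.6,0]]]' 55
python3 -m pendant '[[[-0.0069,0.0002,0,0,0,-3.6,0],[-0.0069,0.0002,0,0,0,-3.6,0],[-0.0069,0.0002,0,0,0,-3.6,0],[-0.0069,0.0002,0,0,0,-3.6,0],[-0.0069,0.0002,0,0,0,-3.6,0]]]' 55 >/dev/null
python3 -m pendant '[[[-0.0069,0.0002,0,0,0,-3.6,0],[-0.0069,0.0002,0,0,0,-3.6,0],[-0.0069,0.0002,0,0,0,-3.6,0],[-0.0069,0.0002,0,0,0,-3.6,0],[-0.0069,0.0002,0,0,0,-3.6,0]]]' 55
python3 chk.py; python3 go.py .6117 -.3249 .184 188 7
```

```text
time: 27.55
position: [0.5113, -0.2848, 0.184]
tool_rot: [0.432, 0.902, -0.0, 0.0]
ft_force: [0.0, 0.2, -3.3]
grip_width: 0.0173
grip_force: 55.0
time: 28.8
position: [0.5681, -0.3222, 0.1839]
tool_rot: [0.132, 0.991, -0.0, 0.0]
ft_force: [-0.3, -0.1, -3.1]
grip_width: 0.0176
grip_force: 55.0
t 28.8 dish [ 0.5969 -0.2161  0.1119] yaw 74.82 tilt z [-3.e-04  6.e-04  1.e+00] F [-0.3 -0.1 -3.1] M [-0.24 -0.06  0.02] v 0.466
w pred [516.  276.4] seen [517.8 272.8] [493, 252, 46, 48, 1471]
s pred [331.1 332.7] seen [333.1 334.8] [324, 325, 17, 18, 156]
e pred [398.8 192.2] seen [399.1 192.4] [394, 188, 11, 10, 82]
praline [ 0.5963 -0.2138  0.1297] pred [ 0.5969 -0.2161  0.1319] res [-0.2  0.5 -1.3 -0.6 -0.6  1. ]
total shift [-0.0429  0.0089 -0.    ] turn [-2.000e-02  2.000e-02 -2.338e+01]
row x 7 [-0.0063, 0.0002, -0.0] [-0.0, 0.0, -3.34]
```

```bash

python3 -m pendant '[[[-0.0068,0.0002,0,0,0,-3.6,0],[-0.0068,0.0002,0,0,0,-3.6,0],[-0.0068,0.0002,0,0,0,-3.6,0],[-0.0068,0.0002,0,0,0,-3.6,0],[-0.0057,0.0001,0,0,0,-3.0,0]]]' 55 >/dev/null
python3 -m pendant '[[[-0.0045,0.0001,0,0,0,-2.4,0],[-0.0034,0.0001,0,0,0,-1.8,0],[-0.0023,0,0,0,0,-1.2,0],[-0.0011,0,0,0,0,-0.6,0],[0,0,0,0,0,0,0]]]' 55 
python3 -m pendant '[[[0,0,0,0,0,0,0],[0,0,0,0,0,0,0],[0,0,0,0,0,0,0],[0,0,0,0,0,0,0],[0,0,0,0,0,0,0]]]' 55
python3 chk.py; python3 go.py .6117 -.3249 .184 188 5
python3 - <<'E'
from fit import *
o,w,s,e=pickle.load(open("last.pkl","rb"))
# knob of hung cover still there? rim/handle level check in side view: handle top
g=s["img"];c=proj(s,[.6117,-.3249,.198])[0];print("handle top pred side",c.round(1))
# white rim extents: predicted vs image rows along left/right extremes
ctr=np.array([.5963,-.216,.136])
L=proj(s,ctr+[-.084,0,0])[0];R=proj(s,ctr+[.084,0,0])[0];print("rim L/R pred",L.round(1),R.round(1))
gr=cv2.cvtColor(g,cv2.COLOR_RGB2GRAY)
for P in(L,R):
    x,y=P.round().astype(int)
    for v in range(y-10,y+11,4): print(v,gr[v,x-12:x+13:2])
E
```

```text
time: 30.2
position: [0.6115, -0.3245, 0.1842]
tool_rot: [-0.07, 0.998, -0.0, -0.0]
ft_force: [-0.6, 0.9, -1.7]
grip_width: 0.0174
grip_force: 55.0
time: 30.82
position: [0.6115, -0.3245, 0.1843]
tool_rot: [-0.07, 0.998, -0.0, 0.0]
ft_force: [-0.5, -0.3, -2.1]
grip_width: 0.0175
grip_force: 55.0
t 30.825 dish [ 0.5962 -0.2156  0.1123] yaw 98.04 tilt z [-0.  0.  1.] F [-0.5 -0.3 -2.1] M [-0.14 -0.16 -0.04] v 0.001
w pred [515.8 276.4] seen [518.2 272.4] [493, 251, 47, 48, 1487]
s pred [330.6 332.3] seen [319.8 328.6] [319, 326, 4, 7, 8]
e pred [399.  192.2] seen [399.5 192.7] [395, 188, 10, 11, 85]
praline [ 0.5936 -0.2143  0.1318] pred [ 0.5962 -0.2156  0.1323] res [-0. -0. -0. -0.]
total shift [-0.0001 -0.0004  0.0002] turn [ 0.   -0.    0.04]
row x 5 [-0.0, -0.0001, 0.0] [0.0, -0.0, 0.01]
handle top pred side [342.5 341. ]
rim L/R pred [277.9 330.7] [383.5 330.4]
321 [124 132 157 175 181 183 190 237 239 213 172 179 210]
325 [208 198 189 183 183 216 237 241 202 167 178 231 234]
329 [209 211 210 210 210 209 217 226 156 172 226 232 232]
333 [184 184 186 182 180 176 192 206 156 205 231 229 230]
337 [241 231 214 211 205 207 216 230 155 181 229 228 229]
341 [241 242 241 241 242 242 241 243 180 164 224 227 228]
320 [ 58  62  60  71  83 126 224 220  69  62 125 210 222]
324 [ 59  60  60  60  62  61  72 237 214  72  63  65  60]
328 [ 60  59  86 109  73  61  60  91 240 242 228 148  76]
332 [ 98  60  61  63  64  62  63  58 236 242 242 242 242]
336 [ 49  50  51  50  50  52  51  60 237 242 242 242 242]
340 [ 46  47  46  41  40  43  37  44 206 241 242 242 242]
```

```bash
python3 - <<'E'
import pickle,numpy as np
from rig import *
a=pickle.load(open("w5.pkl","rb"))[2]["img"];b=pickle.load(open("last.pkl","rb"))[3]["img"]
d=abs(a.astype(int)-b)[200:300,215:310];print("cover change",d.mean().round(2),(d.max(2)>40).mean().round(4))
print(get_obs()["time"],abs(get_obs()["joint_velocities"]).max())
print(hand_in())
E
```

```text
cover change 16.6 0.2384
30.975 0.0018818679575746343
the job is handed in; nothing more can be done
None
```

I handed the job in at 31 s. The dish is held level about 10 cm above the middle of the board, a quarter turn anticlockwise, with the praline still in its hollow. The cover hung on the hook by its loop when I last looked, but my last image comparison there showed changes (possibly the arm's shadow), and I handed in without checking them.

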